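Fasten the gel viewer's service hatch with the slot key

TASK

The service hatch of the gel viewer is only resting on its foam gasket. Take the slot key from its block, set its blade in the slot of the hatch stud, press the stud in firmly but without forcing it and turn it a quarter turn clockwise until it drops into its catch and holds the hatch shut, then stand the key back in its block. Use only the key on the stud, and leave the other things on the bench alone.

Things in the scene. Friction and masses are not known exactly. Their poses are not given: they have to be found in the camera images.
- viewer: Blue-light gel viewer, an ivory case 240 (x) by 320 (y) by 95 mm high, fixed. Origin: centre of its underside, z up. A dark blue window fills the +y half of the deck; in the -y half lies the grey sheet-metal service hatch, 160 by 115 by 6 mm, its top 103 mm above the bench when shut, x from -105 to +55 mm, y from -145 to -30 mm. The stud's upright axis is at x = -70, y = -87.5 mm.
- hatch (a joint): Hatch angle in rad, 0 = shut flat; it hinges on its far edge (x = +55 mm in the viewer's frame), 125 mm from the stud. The foam gasket holds it about 0.036 rad open (the stud some 4.5 mm higher than when shut) and needs about 3 to 4 N at the stud to shut it; pressing on the stud shuts it first.
- stud_slot (a point): Middle of the top face of the slotted steel stud: head 26 mm across, 9 mm high, in a 30 mm hole in the hatch; x along the slot, z up. 110 mm above the bench with the hatch shut and the stud up. Slot 3.8 mm wide, 18 mm long, closed ends, 5 mm deep, edges bevelled 0.5 mm. The reading may be too coarse to drop the blade straight in: feel for it. Over 25 N between key and stud, press and side loads added up, spoils it.
- stud_press (a joint): How far the stud is pressed in, in m; 0 = up. Its spring pushes back with 5 N plus 0.4 N per mm. Its cross pin runs in a bayonet catch inside the case, whose height varies by 5 mm either way and is not measured: it turns only when pressed 6 to 16 mm in, with a hard stop 2 mm deeper. Turned fully, then eased, it springs back up 5 mm less than the depth it needed: it stays 1 to 11 mm in, caught.
- stud_turn (a joint): Turn of the stud in rad, clockwise seen from above; 0 = unfastened, slot along the viewer's x axis (starts within 0.05). It cannot turn until pressed in deep enough; a hard stop comes at about 1.6, and there the pin springs up into its notch when the press is eased.
- key_block: Grey block 70 by 70 by 60 mm high, fixed to the bench, origin at the centre of its underside. A round hole 18 mm in diameter and 57 mm deep with a 3 mm chamfer in the middle of its top holds the key upright.
- slot_key: Slot key, loose, 105 mm long, about 80 g, collar resting on the block's top. Origin: middle of the blade's end edge (10 mm above the bench in the block), z up to the handle, x along the blade's width. Blade 14 mm wide (x), 2.6 thick (y), 14 long; shank 14 mm across from 14 to 50 mm; collar 27 mm across from 50 to 55; flat-sided black handle 32 mm wide (x), 14 thick (y), from 55 to 105.
- tube_rack: Yellow tube rack 100 by 66 by 55 mm high with its tubes, loose; a bystander. Origin: centre of its underside.
- dye_bottle: Small jar 48 mm in diameter, 85 mm high, loose; a bystander. Origin: centre of its underside.

How it is judged (in metres and radians):
On the way, in this order (a step that is already met when the one before it is completed fails the run):
1. the stud is pressed in with the key (value of joint stud_press above 0.0055 m and contact force between slot_key and stud_turn above 4 N and horizontal distance between slot_key and stud_slot below 0.005 m), for 0.1 s.
2. the stud is turned a quarter turn, the key's press is eased and the stud has dropped into its catch (value of joint stud_turn above 1.47 rad and value of joint stud_press between 0.0003 and 0.0118 m and value of joint hatch below 0.008 rad and contact force between slot_key and stud_turn below 2 N), for 0.2 s.
At the end, for the whole second after the job is handed in: The stud is turned at least 1.47 rad and sprung back into its catch (0.3 to 11.8 mm in), the hatch is shut to within 0.008 rad, and the key stands at rest in its block: within 6 mm of the hole's axis, its collar no more than 4 mm above the block's top, tilted less than 0.15 rad (value of joint stud_turn above 1.47 rad and value of joint stud_press between 0.0003 and 0.0118 m and value of joint hatch below 0.008 rad and horizontal distance between slot_key and key_block below 0.006 m and z of slot_key in the frame of key_block below 0.014 m and angle between slot_key's own z axis and vertical below 0.15 rad and linear speed of slot_key below 0.02 m/s); the robot touches nothing.
It fails at once if the key bears on the stud with more than 25 N, press and side loads added up (contact force between slot_key and stud_turn above 25 N).
It fails at once if fingers touch the stud (contact force between the fingers and stud_turn above 1 N).
It fails at once if the tube rack is shifted by more than 15 mm (distance of tube_rack from where it was at the start of the episode above 0.015 m).
It fails at once if the dye bottle is shifted by more than 15 mm (distance of dye_bottle from where it was at the start of the episode above 0.015 m).
It also fails if it takes over 72 s, if anything falls off the work surface, if the arm or the gripper's body presses on something with over 40 N, if the wrist force passes 120 N, or if a joint passes its speed limit or range.

ROBOT

A 6-joint arm with a two-finger parallel gripper is mounted at the origin on the work surface. World frame = base frame: x ahead of the robot, y to its left, z up, the work surface at z = 0. Lengths are in mm, angles in rad, forces in N, time in s.
With the tool pointing down it reaches from about 250 to 775 mm from the base axis. Payload 4 kg.
Tool frame: the origin (TCP) lies on the centre line of the jaws, within the pads' length; the fingertips stand 17 mm ahead of it and the grasp point (between the pads) lies 2 mm behind it; z points along the fingers, y is the line along which they close (so a half turn about z gives the same grasp; the last joint's range is limited). The gripper opens to 85 mm and grips with 20 to 120 N. Pads are 22 mm wide; open, the fingers measure 114 mm over their backs; the gripper's body (76 mm by 85 mm) begins 54 mm behind the grasp point. The pads swing forward as they close: fully open they stand 13 mm farther back than shut.
Start: joints at [-1.249, 0.087, 1.371, -0, 1.684, -0.103], TCP at [226.675, -501.133, 248.341] pointing down, gripper open.
Joint ranges: [-3.1, 3.1], [-0.76, 2.03], [0.27, 2.55], [-1.08, 4.22], [0.17, 2.65], [-2.57, 2.57]. Speed limits (rad/s): [2.79, 2.79, 3.14, 3.14, 3.14, 3.14].

INTERFACE

Orientations are given as a rotation vector (axis times angle).
In Python, from workcell import robot gives the robot as it stands.
- The arm moves only by the tool step_arm, never from a script. Its argument "deltas" is a list of rows, each a list of 7 numbers: the shift along the world's x, y, z as a fraction of full scale, then the turn, a rotation vector about the world's x, y, z as a fraction of full scale, then the opening, from -1 (shut) to 1 (fully open). In form: [[dx, dy, dz, ax, ay, az, fingers], ...]. A call has 1 to 8 rows; each row shifts and turns the commanded pose from where the row before left it; what a row does not reach is not made up. Full scale, the value 1, is 2 cm for a shift and pi/2 rad for a turn. A row lasts 1/10 s, in which the tool goes at most 50 mm and 8.59 degrees, less where a joint would pass 70% of its speed; a pose out of reach is approached as far as the arm can. A call with a number of a shift or a turn outside -1 to 1 is refused whole. A call with a gripper value outside its range is refused whole. The fingers move at their own pace and stop on an object; "newtons" is the grip in N (left out, the last holds). Time passes only in rows, so rows that do not move let the fingers close. It gives the time, the measured TCP pose, the force, the opening and the grip force at its end, in the units of the state.
- robot.read_state(): the state, without advancing time (a new reading comes with each control period).
- robot.read_camera(name): name is "side" or "top"; returns the picture (480x640x3 uint8, red, green, blue); there is no depth.
- robot.camera_params(name): a dict with "mtx" (3x3 intrinsics, pixels), "eye" and "attitude" of the camera in the world. Camera axes: x right, y up, looking along -z (the intrinsics and any distortion apply to the point x, -y, -z); pixel columns grow to the right and rows downward; lengths in mm; the calibration is good to about 2 mm. A picture is of the moment at which its call begins. camera_params takes no time and is no camera call.
- robot.job_done(): hands the job in; it is judged then, once.
The state is a dict: "time_s": time; "joint_pos": joint angles; "joint_velocities": joint speeds; "effort": joint torques, N m; "tool_pos": TCP position; "ee_rot": TCP orientation; "force": force on the tool from outside, world axes, zero at the start; "torque": the same for the moment, N m; "finger_gap": finger opening in mm; "gripper_force": force on a finger pad.
Only numpy, scipy, OpenCV 4.12 (cv2) and the standard library are available. Lean on these libraries where they do the work, as an engineer would, in place of code of your own. Each camera call takes 0.05 s, during which the arm holds its last target. There are 200 camera calls.

## Working session

There is one attempt and no reset: what is moved stays moved. The work goes in short steps, Python scripts to look and compute and a tool call to move; the robot and the scene stay as the last step left them, time stands still between calls to the robot, and variables do not carry over. Pictures are saved under pics/ and viewed, at most 10 in all, crops included, and the job is handed in when it is done.

Besides the shell and the picture viewer there is one more tool, called after "Emit:" as name(argument=value, ...) on one line, values as JSON. step_arm: Moves the arm, as the interface text tells. Its arguments: {"type":"object","properties":{"deltas":{"type":"array","items":{"type":"array","items":{"type":"number"}}},"newtons":{"type":"number"}},"required":["deltas"]}

```bash
mkdir -p pics; ls; python3 - <<'E'
from workcell import robot
import cv2
for n in("top","side"):
    cv2.imwrite(f"pics/{n}0.png",robot.read_camera(n)[:,:,::-1]); print(n,robot.camera_params(n))
s=robot.read_state();print(s)
E
```

```text
pics
top {'mtx': array([[480.04430275,   0.        , 308.5123227 ],
       [  0.        , 480.04430275, 245.61038444],
       [  0.        ,   0.        ,   1.        ]]), 'eye': array([468.88492659, -51.85100916, 999.33291042]), 'attitude': array([ 0.05222864, -0.10110225, -1.58543393])}
side {'mtx': array([[517.26348129,   0.        , 322.63974251],
       [  0.        , 517.26348129, 245.29918381],
       [  0.        ,   0.        ,   1.        ]]), 'eye': array([ 367.61338276, -745.0509133 ,  592.72523899]), 'attitude': array([ 0.96137619, -0.14999033, -0.27894998])}
{'time_s': 0.1, 'joint_pos': array([-1.24909521e+00,  8.79203567e-02,  1.37214852e+00, -1.33000771e-05,
        1.68360504e+00, -1.03110331e-01]), 'joint_velocities': array([-8.48518051e-05, -2.43075256e-03, -2.89884281e-03,  5.65941261e-04,
        1.23482394e-03, -6.27212861e-05]), 'effort': array([ 2.32060847e-03, -3.53017652e+01, -3.14217067e+01, -1.09437663e-04,
        7.99746893e-03, -1.38200939e-06]), 'tool_pos': array([ 226.53324239, -500.71312819,  247.21165165]), 'ee_rot': array([-3.06896988e+00, -6.61847847e-01,  3.76991074e-04]), 'force': array([-0.61839168,  1.19003278, -0.28767436]), 'torque': array([0.00953603, 0.0298495 , 0.04926256]), 'gripper_force': 0.0, 'finger_gap': 85.41290234119121}
```

View pics/top0.png

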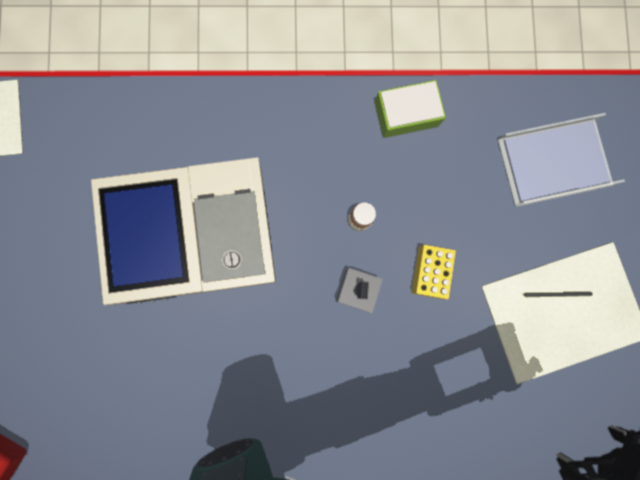

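View pics/side0.png

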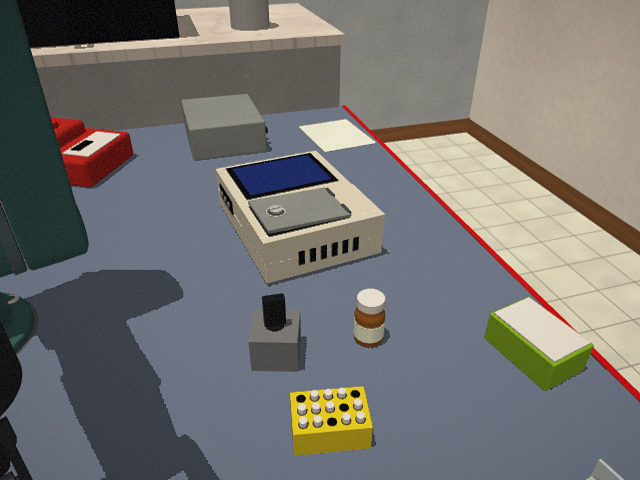

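The top view shows the stud at about (232,259), the key at (361,289) and the viewer at the left. The side view shows the stud at (275,211) and the key handle at (273,311). I'll enlarge these crops next.

```bash
python3 - <<'E'
import cv2,numpy as np
t=cv2.imread("pics/top0.png");s=cv2.imread("pics/side0.png")
def c(im,x,y,w=50,h=37):
    return cv2.resize(im[y:y+h+1,x:x+w],(400,300),interpolation=cv2.INTER_CUBIC)
# each 50x37.5 px -> x8
def c(im,x,y,w=50,h=50,z=8): return cv2.resize(im[y:y+h,x:x+w],None,fx=z,fy=z,interpolation=cv2.INTER_CUBIC)
a=np.hstack([c(t,336,262,50,50,6),c(t,216,244,30,30,10)])
b=np.hstack([c(s,245,290,60,85,3.5),c(s,260,201,30,20,10)]) if 0 else None
cv2.imwrite("pics/c1.png",a)
p=c(s,245,285,60,90,6); q=c(s,258,196,36,30,10)
o=np.zeros((540,720,3),np.uint8);o[:540,:360]=p;o[:300,360:720]=q;cv2.imwrite("pics/c2.png",o)
E
```

```text
(no output)
```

View pics/c1.png

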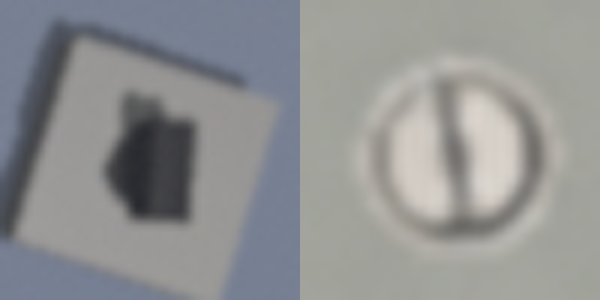

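View pics/c2.png

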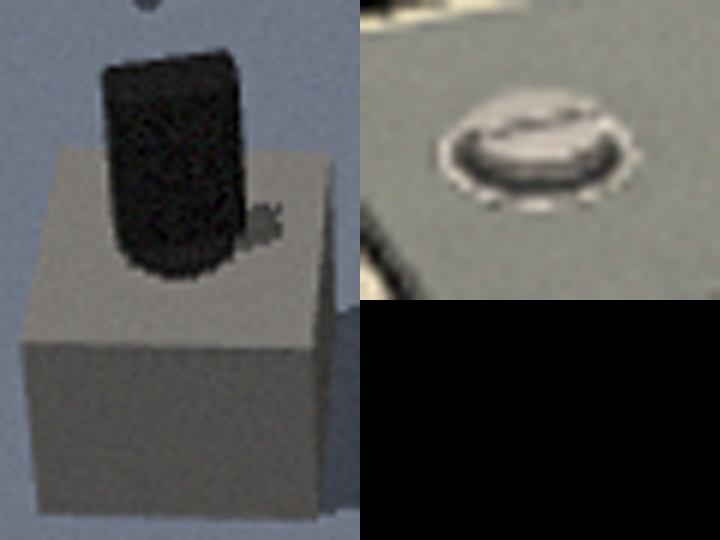

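The first crop shows the block's top face corners and the handle's top face, centred near crop (173,170). The stud disc is centred near (157,156) in its own crop, with the slot nearly vertical. The second crop shows the handle top at (170,65) and the stud top at (540,125).

```bash
cat > h.py <<'E'
import numpy as np
from workcell import robot
from scipy.spatial.transform import Rotation as R
def px2w(cam,u,v,z):
    p=robot.camera_params(cam);K=p["mtx"]
    d=R.from_rotvec(p["attitude"]).apply([(u-K[0,2])/K[0,0],-(v-K[1,2])/K[1,1],-1])
    e=p["eye"];return e+d*(z-e[2])/d[2]
def w2px(cam,X):
    p=robot.camera_params(cam);K=p["mtx"]
    c=R.from_rotvec(p["attitude"]).inv().apply(np.array(X)-p["eye"])
    return np.array([K[0,2]+K[0,0]*c[0]/-c[2],K[1,2]+K[1,1]*c[1]/c[2]])
def st():
    s=robot.read_state();print(round(s["time_s"],2),s["tool_pos"].round(1),"f",s["force"].round(1),"t",s["torque"].round(2),"g",s["finger_gap"].round(1),s["gripper_force"].round(1));return s
E
python3 - <<'E'
from h import *
np.set_printoptions(precision=2,suppress=True)
f=lambda x0,y0,z,u,v:(x0+(u+.5)/z-.5,y0+(v+.5)/z-.5)
C=[px2w("top",*f(336,262,6,u,v),60) for u,v in [(75,38),(280,103),(222,298),(12,235)]]
print("block",np.array(C),np.mean(C,0))
for i in range(4):
    d=C[(i+1)%4]-C[i];print(np.linalg.norm(d),np.degrees(np.arctan2(d[1],d[0])))
H=[px2w("top",*f(336,262,6,u,v),115) for u,v in [(155,118),(195,118),(190,222),(150,222)]]
print("handle",np.mean(H,0),[np.degrees(np.arctan2(*(H[i+1]-H[i])[[1,0]])) for i in (0,1,2)],[np.linalg.norm(H[i+1]-H[i]) for i in (0,1,2)])
for z in(113,115):print("stud top",px2w("top",*f(216,244,10,157,155),z), "side",px2w("side",*f(258,196,10,540-360,125),z))
a=px2w("top",*f(216,244,10,140,78),115)-px2w("top",*f(216,244,10,163,228),115);print("slot ang",np.degrees(np.arctan2(a[1],a[0])))
# viewer top corners z=95
V=[px2w("top",u,v,95) for u,v in [(92,180),(259,158),(274,282),(104,304)]]
for i in range(4):
    d=V[(i+1)%4]-V[i];print(np.linalg.norm(d),np.degrees(np.arctan2(d[1],d[0])))
print("viewer c",np.mean(V,0))
# side handle top
print("handle side",px2w("side",*f(245,285,6,170,68),115))
E
```

```text
block [[ 515.33 -158.79   60.  ]
 [ 492.99 -225.5    60.  ]
 [ 430.12 -204.5    60.  ]
 [ 451.68 -136.62   60.  ]] [ 472.53 -181.35   60.  ]
70.35227410442847 -108.5188228791972
66.28324853561129 161.53102207393223
71.2179115292537 72.3733985013727
67.39693856106425 -19.198376361466988
handle [ 471.64 -181.5   115.  ] [np.float64(-90.96898331103698), np.float64(175.5251830100129), np.float64(88.96904872516612)] [np.float64(12.34923131367294), np.float64(31.853618820952097), np.float64(12.304407328844954)]
stud top [532.51  62.64 113.  ] side [532.31  62.24 113.  ]
stud top [532.37  62.38 115.  ] side [531.62  58.88 115.  ]
slot ang 8.534380928157333
318.11640023612745 -82.81794726431247
239.63745326927435 -173.7105849844196
315.947412735011 96.40139754387471
235.30872654633492 6.8082998287454535
viewer c [589.77 155.75  95.  ]
handle side [ 471.47 -181.97  115.  ]
```

Emit:
step_arm(deltas=[[0.682,0.887,-0.14,0,0,0.0933,1],[0.682,0.887,-0.14,0,0,0.0933,1],[0.682,0.887,-0.14,0,0,0.0933,1],[0.682,0.887,-0.14,0,0,0.0933,1],[0.682,0.887,-0.14,0,0,0.0933,1],[0.682,0.887,-0.14,0,0,0.0933,1],[0.682,0.887,-0.14,0,0,0.0933,1],[0.682,0.887,-0.14,0,0,0.0933,1]], newtons=80)

```text
time_s: 0.9
tool_pos: [336.1, -358.2, 225.2]
ee_rot: [-2.184, -2.256, -0.0]
force: [1.2, 0.0, -0.6]
finger_gap: 85.4
gripper_force: 0.0
```

Emit:
step_arm(deltas=[[0.682,0.887,-0.14,0,0,0.0933,1],[0.682,0.887,-0.14,0,0,0.0933,1],[0.682,0.887,-0.14,0,0,0.0933,1],[0.682,0.887,-0.14,0,0,0.0933,1],[0.682,0.887,-0.14,0,0,0.0933,1],[0.682,0.887,-0.14,0,0,0.0933,1],[0.682,0.887,-0.14,0,0,0.0933,1],[0.682,0.887,-0.14,0,0,0.0933,1]])

```text
time_s: 1.7
tool_pos: [445.1, -216.3, 202.8]
ee_rot: [-0.571, -3.088, -0.001]
force: [-0.2, -0.6, 0.1]
finger_gap: 85.6
gripper_force: 0.0
```

Emit:
step_arm(deltas=[[0.682,0.887,-0.14,0,0,0.0933,1],[0.682,0.887,-0.14,0,0,0.0933,1],[0,0,0,0,0,0,1],[0,0,0,0,0,0,1],[0,0,0,0,0,0,1]])

```text
time_s: 2.2
tool_pos: [471.7, -182.4, 197.8]
ee_rot: [-0.127, -3.138, 0.0]
force: [-0.1, 0.3, 0.8]
finger_gap: 85.3
gripper_force: 0.0
```

```bash
cat >> h.py <<'E'
def yaw(s):
    m=R.from_rotvec(s["ee_rot"]).as_matrix();return np.degrees(np.arctan2(m[1,1],m[0,1])),m[:,2].round(3)
E
python3 -c "
from h import *
s=st();print(yaw(s))"
```

```text
Traceback (most recent call last):
  File "h.py", line 13, in st
    s=robot.read_state();print(round(s["time_s"],2),s["tool_pos"].round(1),"f",s["force"].round(1),"t",s["torque"].round(2),"g",s["finger_gap"].round(1),s["gripper_force"].round(1));return s
                                                                                                                                ^^^^^^^^^^^^^^^^^^^^^
AttributeError: 'float' object has no attribute 'round'
```

Emit:
step_arm(deltas=[[0,0.03,-0.858,0,0,0,1],[0,0,-0.858,0,0,0,1],[0,0,-0.858,0,0,0,1],[0,0,-0.858,0,0,0,1],[0,0,-0.858,0,0,0,1],[0,0,-0.858,0,0,0,1],[0,0,0,0,0,0,1],[0,0,0,0,0,0,1]])

```text
time_s: 3.0
tool_pos: [471.8, -181.8, 95.2]
ee_rot: [-0.126, -3.139, -0.0]
force: [-0.0, -0.1, 0.3]
finger_gap: 85.5
gripper_force: 0.0
```

Emit:
step_arm(deltas=[[0,0,0,0,0,0,-1],[0,0,0,0,0,0,-1],[0,0,0,0,0,0,-1],[0,0,0,0,0,0,-1],[0,0,0,0,0,0,-1],[0,0,0,0,0,0,-1],[0,0,0,0,0,0,-1],[0,0,0,0,0,0,-1]], newtons=40)

```text
time_s: 3.8
tool_pos: [472.4, -181.2, 95.3]
ee_rot: [0.124, 3.139, 0.0]
force: [-0.0, 0.8, 1.9]
finger_gap: 13.8
gripper_force: 41.8
```

```bash
sed -i 's/s\["finger_gap"\].round(1),s\["gripper_force"\].round(1)/round(s["finger_gap"],1),round(s["gripper_force"],1)/' h.py
python3 -c "
from h import *
s=st();print(yaw(s))"
```

```text
3.8 [ 472.4 -181.2   95.3] f [-0.   0.8  1.9] t [ 0.15  0.05 -0.02] g 13.8 41.8
(np.float64(85.489103627698), array([ 0.,  0., -1.]))
```

Emit:
step_arm(deltas=[[0,0,0,0,0,0,-1],[0,0,0.5,0,0,0,-1],[0,0,0.9,0,0,0,-1],[0,0,0.9,0,0,0,-1],[0,0,0.9,0,0,0,-1],[0,0,0.9,0,0,0,-1],[0,0,0.9,0,0,0,-1],[0,0,0.9,0,0,0,-1]], newtons=90)

```text
time_s: 4.6
tool_pos: [471.9, -181.1, 213.7]
ee_rot: [-0.124, -3.139, -0.0]
force: [0.6, 0.6, -2.2]
finger_gap: 13.0
gripper_force: 87.8
```

Emit:
step_arm(deltas=[[0.15,0.608,0.15,0,0,0.0063,-1],[0.15,0.608,0.15,0,0,0.0063,-1],[0.15,0.608,0.15,0,0,0.0063,-1],[0.15,0.608,0.15,0,0,0.0063,-1],[0.15,0.608,0.15,0,0,0.0063,-1],[0.15,0.608,0,0,0,0.0063,-1],[0.15,0.608,0,0,0,0.0063,-1],[0.15,0.608,0,0,0,0.0063,-1]])

```text
time_s: 5.4
tool_pos: [496.3, -82.8, 227.7]
ee_rot: [0.002, -3.141, -0.0]
force: [0.0, 0.5, -0.8]
finger_gap: 12.8
gripper_force: 87.8
```

Emit:
step_arm(deltas=[[0.15,0.608,0,0,0,0.0063,-1],[0.15,0.608,0,0,0,0.0063,-1],[0.15,0.608,0,0,0,0.0063,-1],[0.15,0.608,0,0,0,0.0063,-1],[0.15,0.608,0,0,0,0.0063,-1],[0.15,0.608,0,0,0,0.0063,-1],[0.15,0.608,0,0,0,0.0063,-1],[0.15,0.608,0,0,0,0.0063,-1]])

```text
time_s: 6.2
tool_pos: [520.5, 14.4, 228.0]
ee_rot: [-0.126, 3.139, 0.0]
force: [0.4, -0.8, -0.3]
finger_gap: 13.3
gripper_force: 87.9
```

Emit:
step_arm(deltas=[[0.15,0.608,0,0,0,0.0063,-1],[0.15,0.608,0,0,0,0.0063,-1],[0.15,0.608,0,0,0,0.0063,-1],[0.15,0.608,0,0,0,0.0063,-1],[0,0,0,0,0,0,-1],[0,0,0,0,0,0,-1],[0,0,0,0,0,0,-1],[0,0,0,0,0,0,-1]])

```text
time_s: 7.0
tool_pos: [532.1, 61.5, 228.0]
ee_rot: [0.186, -3.136, 0.0]
force: [0.1, -0.5, -0.2]
finger_gap: 12.8
gripper_force: 87.9
```

```bash
python3 - <<'E'
from h import *
import cv2
s=st();print(yaw(s),s["joint_pos"].round(2))
im=robot.read_camera("side")[:,:,::-1];t=robot.read_camera("top")[:,:,::-1]
cv2.imwrite("pics/side1.png",im);cv2.imwrite("pics/top1.png",t)
o=np.hstack([cv2.resize(im[130:240,225:325],None,fx=5,fy=5,interpolation=cv2.INTER_CUBIC),cv2.resize(t[205:315,202:262],None,fx=5,fy=5,interpolation=cv2.INTER_CUBIC)])
cv2.imwrite("pics/c3.png",o)
p=s["tool_pos"]
for z in(0,-85.3):print(w2px("side",p+[0,0,z]),w2px("top",p+[0,0,z]))
print("stud",w2px("side",[532,62,114.5]))
E
```

```text
7.0 [532.1  61.5 228. ] f [ 0.1 -0.5 -0.2] t [-0.01  0.04  0.01] g 12.8 87.9
(np.float64(96.77887255986123), array([-0., -0., -1.])) [ 0.01  0.06  1.44 -0.    1.64 -1.68]
[272.2582094  149.88223618] [222.65587844 254.27793689]
[274.74825516 193.97340214] [229.73242274 258.08766047]
stud [275.37714919 207.42959295]
```

View pics/c3.png

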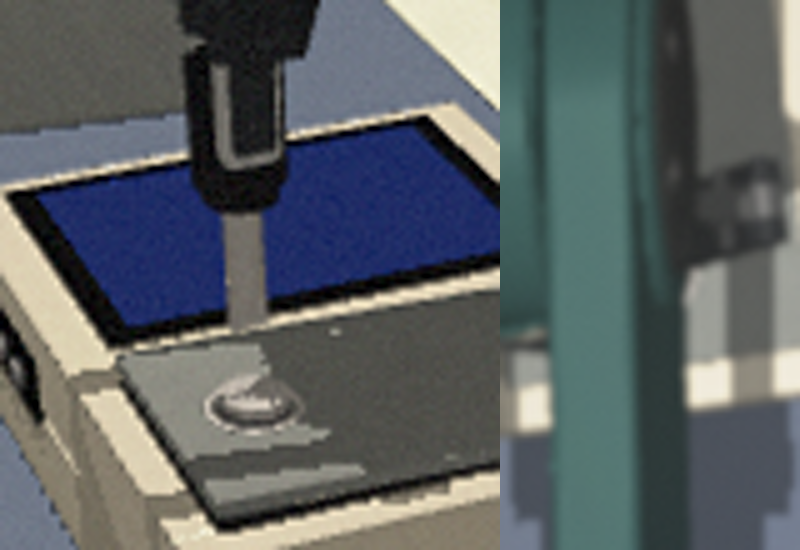

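The side crop shows the blade tip at about px (274.4,195.4) and the stud at (275.7,209). Both match the prediction to about 1 px. Next I descend and feel for contact.

Emit:
step_arm(deltas=[[0.02,0.02,-0.4,0,0,0,-1],[0,0,-0.4,0,0,0,-1],[0,0,-0.4,0,0,0,-1],[0,0,0,0,0,0,-1],[0,0,0,0,0,0,-1]])

```text
time_s: 7.6
tool_pos: [532.3, 62.4, 203.3]
ee_rot: [0.187, -3.135, -0.0]
force: [-0.1, -0.8, -0.7]
finger_gap: 13.0
gripper_force: 87.9
```

Emit:
step_arm(deltas=[[0,0,-0.1,0,0,0,-1],[0,0,-0.1,0,0,0,-1],[0,0,0,0,0,0,-1]])

```text
time_s: 7.9
tool_pos: [532.5, 62.4, 199.8]
ee_rot: [0.187, -3.136, -0.0]
force: [0.3, -0.4, -0.7]
finger_gap: 13.0
gripper_force: 87.9
```

Emit:
step_arm(deltas=[[0,0,-0.1,0,0,0,-1],[0,0,0,0,0,0,-1],[0,0,0,0,0,0,-1]])

```text
time_s: 8.2
tool_pos: [532.6, 62.4, 198.0]
ee_rot: [0.187, -3.136, -0.0]
force: [0.3, 0.8, -0.8]
finger_gap: 12.7
gripper_force: 87.9
```

Emit:
step_arm(deltas=[[0,0,-0.1,0,0,0,-1],[0,0,0,0,0,0,-1]])

```text
time_s: 8.4
tool_pos: [532.5, 62.4, 195.7]
ee_rot: [0.187, -3.136, -0.0]
force: [0.3, 0.4, -0.4]
finger_gap: 13.0
gripper_force: 87.9
```

Emit:
step_arm(deltas=[[0,0,-0.1,0,0,0,-1],[0,0,0,0,0,0,-1]])

```text
time_s: 8.6
tool_pos: [532.6, 62.4, 193.9]
ee_rot: [-0.187, 3.136, 0.0]
force: [-0.0, 0.7, 0.8]
finger_gap: 13.1
gripper_force: 87.9
```

Emit:
step_arm(deltas=[[0,0,-0.1,0,0,0,-1],[0,0,0,0,0,0,-1]])

```text
time_s: 8.8
tool_pos: [532.6, 62.4, 192.1]
ee_rot: [-0.187, 3.136, 0.0]
force: [-0.1, 0.5, 0.2]
finger_gap: 12.6
gripper_force: 88.0
```

Emit:
step_arm(deltas=[[0,0,-0.1,0,0,0,-1],[0,0,0,0,0,0,-1]])

```text
time_s: 9.0
tool_pos: [532.6, 62.4, 190.3]
ee_rot: [-0.187, 3.136, -0.0]
force: [-1.1, -0.0, 2.0]
finger_gap: 12.9
gripper_force: 88.3
```

Emit:
step_arm(deltas=[[0,0,-0.1,0,0,0,-1],[0,0,0,0,0,0,-1]])

```text
time_s: 9.2
tool_pos: [532.6, 62.4, 188.2]
ee_rot: [-0.187, 3.136, 0.0]
force: [-2.0, -0.5, 3.7]
finger_gap: 13.0
gripper_force: 88.4
```

```bash
python3 - <<'E'
from h import *
import cv2
s=st()
im=robot.read_camera("side")[:,:,::-1]
cv2.imwrite("pics/c4.png",cv2.resize(im[145:235,230:330],None,fx=6,fy=6,interpolation=cv2.INTER_CUBIC))
print(w2px("side",s["tool_pos"]+[0,0,-85.3]))
E
```

```text
9.2 [532.6  62.4 188.2] f [-2.  -0.5  3.7] t [-0.09  0.4   0.01] g 13.0 88.4
[275.96582196 212.71758249]
```

View pics/c4.png

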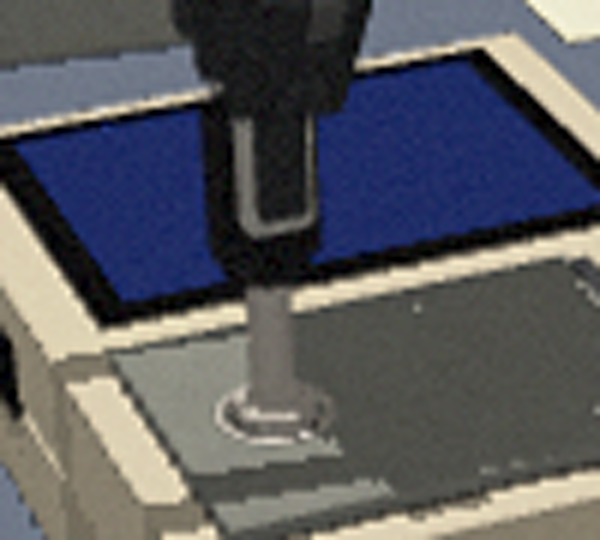

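The side crop shows the shank rising out of the stud, at crop (272,410), with the blade inside the slot. I'll relieve the x load and keep pressing.

Emit:
step_arm(deltas=[[-0.03,0,-0.05,0,0,0,-1],[0,0,0,0,0,0,-1]])

```text
time_s: 9.45
tool_pos: [532.4, 62.4, 187.3]
ee_rot: [-0.187, 3.135, -0.0]
force: [-0.5, -0.7, 3.9]
finger_gap: 13.0
gripper_force: 88.5
```

Emit:
step_arm(deltas=[[-0.03,0,-0.05,0,0,0,-1],[0,0,0,0,0,0,-1]])

```text
time_s: 9.65
tool_pos: [532.1, 62.4, 186.4]
ee_rot: [-0.187, 3.134, -0.0]
force: [1.4, -0.9, 5.5]
finger_gap: 13.2
gripper_force: 88.6
```

Emit:
step_arm(deltas=[[0.01,0,-0.05,0,0,0,-1],[0,0,-0.05,0,0,0,-1],[0,0,0,0,0,0,-1]])

```text
time_s: 9.95
tool_pos: [532.2, 62.3, 184.5]
ee_rot: [-0.187, 3.134, -0.0]
force: [0.0, -1.0, 5.7]
finger_gap: 13.0
gripper_force: 88.6
```

Emit:
step_arm(deltas=[[0,0,-0.05,0,0,0,-1],[0,0,-0.05,0,0,0,-1],[0,0,0,0,0,0,-1]])

```text
time_s: 10.25
tool_pos: [532.2, 62.4, 182.7]
ee_rot: [-0.187, 3.134, -0.0]
force: [0.7, -0.3, 7.0]
finger_gap: 12.9
gripper_force: 88.7
```

Emit:
step_arm(deltas=[[0,0,-0.05,0,0,0,-1],[0,0,0,0,0,0,-1]])

```text
time_s: 10.45
tool_pos: [532.2, 62.4, 181.8]
ee_rot: [-0.187, 3.134, -0.0]
force: [0.7, -0.4, 7.0]
finger_gap: 12.9
gripper_force: 88.7
```

Emit:
step_arm(deltas=[[0,0,-0.04,0,0,0,-1],[0,0,0,0,0,0,-1]])

```text
time_s: 10.65
tool_pos: [532.2, 62.4, 181.1]
ee_rot: [-0.187, 3.134, -0.0]
force: [-0.7, -0.4, 6.8]
finger_gap: 13.1
gripper_force: 88.7
```

Emit:
step_arm(deltas=[[0,0,-0.04,0,0,0,-1],[0,0,0,0,0,0,-1]])

```text
time_s: 10.85
tool_pos: [532.3, 62.4, 180.4]
ee_rot: [-0.187, 3.134, -0.0]
force: [-0.2, -1.0, 6.9]
finger_gap: 13.0
gripper_force: 88.7
```

Emit:
step_arm(deltas=[[0,0,-0.04,0,0,0,-1],[0,0,0,0,0,0,-1]])

```text
time_s: 11.05
tool_pos: [532.3, 62.4, 179.7]
ee_rot: [-0.187, 3.134, -0.0]
force: [0.6, -0.5, 8.3]
finger_gap: 13.2
gripper_force: 88.8
```

Emit:
step_arm(deltas=[[0,0,-0.04,0,0,0,-1],[0,0,0,0,0,0,-1]])

```text
time_s: 11.25
tool_pos: [532.3, 62.4, 179.0]
ee_rot: [-0.187, 3.134, -0.0]
force: [0.0, -0.7, 8.5]
finger_gap: 13.0
gripper_force: 88.8
```

Emit:
step_arm(deltas=[[0,0,-0.04,0,0,0,-1],[0,0,0,0,0,0,-1]])

```text
time_s: 11.45
tool_pos: [532.3, 62.4, 178.3]
ee_rot: [-0.187, 3.133, -0.0]
force: [-0.6, 0.5, 8.0]
finger_gap: 13.2
gripper_force: 88.9
```

Emit:
step_arm(deltas=[[0,0,-0.04,0,0,0,-1],[0,0,0,0,0,0,-1]])

```text
time_s: 11.65
tool_pos: [532.3, 62.4, 177.6]
ee_rot: [-0.187, 3.133, -0.0]
force: [-0.2, -0.2, 9.5]
finger_gap: 13.1
gripper_force: 88.9
```

Emit:
step_arm(deltas=[[0,0,-0.04,0,0,0,-1],[0,0,0,0,0,0,-1]])

```text
time_s: 11.85
tool_pos: [532.3, 62.4, 176.8]
ee_rot: [-0.187, 3.133, -0.0]
force: [-1.0, -0.4, 9.0]
finger_gap: 13.0
gripper_force: 88.9
```

Emit:
step_arm(deltas=[[0,0,-0.04,0,0,0,-1],[0,0,0,0,0,0,-1]])

```text
time_s: 12.05
tool_pos: [532.3, 62.4, 176.1]
ee_rot: [-0.187, 3.133, -0.0]
force: [-1.6, 0.4, 9.0]
finger_gap: 13.2
gripper_force: 89.0
```

Emit:
step_arm(deltas=[[0,0,-0.04,0,0,0,-1],[0,0,0,0,0,0,-1]])

```text
time_s: 12.25
tool_pos: [532.3, 62.4, 175.4]
ee_rot: [-0.187, 3.133, -0.0]
force: [-0.1, 0.5, 9.0]
finger_gap: 13.1
gripper_force: 89.0
```

Emit:
step_arm(deltas=[[0,0,-0.04,0,0,0,-1],[0,0,0,0,0,0,-1]])

```text
time_s: 12.45
tool_pos: [532.3, 62.4, 174.7]
ee_rot: [-0.187, 3.133, -0.0]
force: [-0.6, -0.6, 9.6]
finger_gap: 13.0
gripper_force: 89.1
```

Emit:
step_arm(deltas=[[0,0,-0.04,0,0,0,-1],[0,0,0,0,0,0,-1]])

```text
time_s: 12.65
tool_pos: [532.3, 62.4, 174.0]
ee_rot: [-0.187, 3.133, -0.0]
force: [-2.0, -0.2, 9.4]
finger_gap: 13.0
gripper_force: 89.1
```

Emit:
step_arm(deltas=[[0,0,-0.04,0,0,0,-1],[0,0,0,0,0,0,-1]])

```text
time_s: 12.85
tool_pos: [532.3, 62.4, 173.3]
ee_rot: [-0.187, 3.133, -0.0]
force: [-2.2, -0.1, 10.9]
finger_gap: 12.9
gripper_force: 89.2
```

Emit:
step_arm(deltas=[[-0.01,0,-0.04,0,0,0,-1],[0,0,0,0,0,0,-1]])

```text
time_s: 13.05
tool_pos: [532.3, 62.4, 172.7]
ee_rot: [-0.187, 3.133, -0.0]
force: [-1.0, -0.1, 10.8]
finger_gap: 13.3
gripper_force: 89.2
```

Emit:
step_arm(deltas=[[0,0,-0.04,0,0,0,-1],[0,0,0,0,0,0,-1]])

```text
time_s: 13.25
tool_pos: [532.3, 62.4, 172.1]
ee_rot: [-0.187, 3.132, -0.0]
force: [-2.0, -1.0, 11.0]
finger_gap: 12.8
gripper_force: 89.6
```

Emit:
step_arm(deltas=[[0,0,-0.03,0,0,0,-1],[0,0,0,0,0,0,-1]])

```text
time_s: 13.45
tool_pos: [532.3, 62.4, 172.0]
ee_rot: [-0.187, 3.132, -0.0]
force: [-2.1, 0.1, 12.2]
finger_gap: 13.2
gripper_force: 89.8
```

Emit:
step_arm(deltas=[[-0.01,0,0.03,0,0,0,-1],[0,0,0,0,0,-0.05,-1],[0,0,0,0,0,0,-1]])

```text
time_s: 13.75
tool_pos: [532.2, 62.3, 172.1]
ee_rot: [-0.062, 3.137, -0.0]
force: [-1.7, 0.0, 10.5]
finger_gap: 13.3
gripper_force: 89.7
```

```bash
python3 -c "
from h import *
s=st();print(yaw(s))"
```

```text
13.75 [532.2  62.3 172.1] f [-1.7  0.  10.5] t [-0.06  0.24 -0.03] g 13.3 89.7
(np.float64(92.25177521207343), array([ 0.004,  0.   , -1.   ]))
```

Emit:
step_arm(deltas=[[0,0,0,0,0,-0.04,-1],[0,0,0,0,0,0,-1]])

```text
time_s: 13.95
tool_pos: [532.2, 62.3, 172.2]
ee_rot: [0.036, 3.137, 0.0]
force: [-1.4, -1.2, 11.6]
finger_gap: 13.0
gripper_force: 89.7
```

```bash
python3 -c "
from h import *
s=st();print(yaw(s))"
```

```text
13.95 [532.2  62.3 172.2] f [-1.4 -1.2 11.6] t [-0.14  0.21 -0.04] g 13.0 89.7
(np.float64(88.66887409443652), array([ 0.004, -0.   , -1.   ]))
```

Emit:
step_arm(deltas=[[0,0,0,0,0,-0.04,-1],[0,0,0,0,0,-0.04,-1],[0,0,0,0,0,0,-1]])

```text
time_s: 14.25
tool_pos: [532.2, 62.3, 172.1]
ee_rot: [0.233, 3.129, 0.0]
force: [-1.2, -0.5, 11.7]
finger_gap: 12.9
gripper_force: 89.7
```

```bash
python3 -c "
from h import *
s=st();print(yaw(s))"
```

```text
14.25 [532.2  62.3 172.1] f [-1.2 -0.5 11.7] t [-0.1   0.31  0.01] g 12.9 89.7
(np.float64(81.46932815716674), array([ 0.004, -0.   , -1.   ]))
```

Emit:
step_arm(deltas=[[0,0,0,0,0,-0.05,-1],[0,0,0,0,0,-0.05,-1],[0,0,0,0,0,-0.05,-1],[0,0,0,0,0,-0.05,-1],[0,0,0,0,0,0,-1]])

```text
time_s: 14.75
tool_pos: [532.2, 62.3, 172.2]
ee_rot: [0.72, 3.054, 0.001]
force: [-0.1, -1.3, 11.0]
finger_gap: 13.0
gripper_force: 89.7
```

Emit:
step_arm(deltas=[[0,0,0,0,0,-0.05,-1],[0,0,0,0,0,-0.05,-1],[0,0,0,0,0,-0.05,-1],[0,0,0,0,0,-0.05,-1],[0,0,0,0,0,0,-1]])

```text
time_s: 15.25
tool_pos: [532.2, 62.3, 172.1]
ee_rot: [1.189, 2.904, 0.002]
force: [-0.6, -1.1, 11.0]
finger_gap: 13.3
gripper_force: 89.7
```

```bash
python3 -c "
from h import *
s=st();print(yaw(s))"
```

```text
15.25 [532.2  62.3 172.1] f [-0.6 -1.1 11. ] t [-0.1   0.25  0.02] g 13.3 89.7
(np.float64(45.45348333667558), array([ 0.004, -0.   , -1.   ]))
```

Emit:
step_arm(deltas=[[0,0,0,0,0,-0.05,-1],[0,0,0,0,0,-0.05,-1],[0,0,0,0,0,-0.05,-1],[0,0,0,0,0,-0.05,-1],[0,0,0,0,0,0,-1]])

```text
time_s: 15.75
tool_pos: [532.1, 62.3, 172.1]
ee_rot: [1.629, 2.682, 0.003]
force: [-0.9, 0.1, 10.9]
finger_gap: 12.8
gripper_force: 89.7
```

Emit:
step_arm(deltas=[[0,0,0,0,0,-0.05,-1],[0,0,0,0,0,-0.05,-1],[0,0,0,0,0,-0.02,-1],[0,0,0,0,0,0,-1]])

```text
time_s: 16.15
tool_pos: [532.1, 62.3, 172.1]
ee_rot: [1.873, 2.518, 0.003]
force: [-1.9, -0.6, 11.1]
finger_gap: 13.0
gripper_force: 89.7
```

```bash
python3 -c "
from h import *
s=st();print(yaw(s))"
```

```text
16.15 [532.1  62.3 172.1] f [-1.9 -0.6 11.1] t [-0.17  0.28  0.07] g 13.0 89.7
(np.float64(16.69654180579395), array([ 0.004, -0.   , -1.   ]))
```

80° turned; now small steps to the stop.

Emit:
step_arm(deltas=[[0,0,0,0,0,-0.025,-1],[0,0,0,0,0,-0.025,-1],[0,0,0,0,0,-0.025,-1],[0,0,0,0,0,-0.025,-1],[0,0,0,0,0,0,-1]])

```text
time_s: 16.65
tool_pos: [532.1, 62.3, 172.1]
ee_rot: [2.066, 2.363, 0.004]
force: [-0.7, -1.4, 11.9]
finger_gap: 13.1
gripper_force: 89.7
```

```bash
python3 -c "
from h import *
s=st();print(yaw(s))"
```

```text
16.65 [532.1  62.3 172.1] f [-0.7 -1.4 11.9] t [-0.09  0.34  0.01] g 13.1 89.7
(np.float64(7.684570995126326), array([ 0.004, -0.   , -1.   ]))
```

Emit:
step_arm(deltas=[[0,0,0,0,0,-0.01,-1],[0,0,0,0,0,-0.01,-1],[0,0,0,0,0,0,-1]])

```text
time_s: 16.95
tool_pos: [532.1, 62.3, 172.1]
ee_rot: [2.102, 2.331, 0.004]
force: [-1.1, -0.7, 10.7]
finger_gap: 12.8
gripper_force: 89.7
```

```bash
python3 -c "
from h import *
s=st();print(yaw(s))"
```

```text
16.95 [532.1  62.3 172.1] f [-1.1 -0.7 10.7] t [-0.12  0.33  0.01] g 12.8 89.7
(np.float64(5.910233337959917), array([ 0.004, -0.   , -1.   ]))
```

Emit:
step_arm(deltas=[[0,0,0,0,0,-0.01,-1],[0,0,0,0,0,-0.01,-1],[0,0,0,0,0,0,-1]])

```text
time_s: 17.25
tool_pos: [532.1, 62.3, 172.1]
ee_rot: [2.138, 2.298, 0.004]
force: [-1.4, -1.0, 11.1]
finger_gap: 13.2
gripper_force: 89.7
```

```bash
python3 -c "
from h import *
s=st();print(yaw(s))"
```

```text
17.25 [532.1  62.3 172.1] f [-1.4 -1.  11.1] t [-0.12  0.32  0.06] g 13.2 89.7
(np.float64(4.108804596060602), array([ 0.004, -0.   , -1.   ]))
```

Emit:
step_arm(deltas=[[0,0,0,0,0,-0.01,-1],[0,0,0,0,0,-0.01,-1],[0,0,0,0,0,0,-1]])

```text
time_s: 17.55
tool_pos: [532.1, 62.3, 172.2]
ee_rot: [2.174, 2.264, 0.004]
force: [-0.6, -1.9, 10.7]
finger_gap: 13.0
gripper_force: 89.7
```

```bash
python3 -c "
from h import *
s=st();print(yaw(s))"
```

```text
17.55 [532.1  62.3 172.2] f [-0.6 -1.9 10.7] t [-0.08  0.26 -0.06] g 13.0 89.7
(np.float64(2.3101789828448), array([ 0.004, -0.   , -1.   ]))
```

Emit:
step_arm(deltas=[[0,0,0,0,0,-0.01,-1],[0,0,0,0,0,-0.01,-1],[0,0,0,0,0,0,-1]])

```text
time_s: 17.85
tool_pos: [532.1, 62.3, 172.2]
ee_rot: [2.209, 2.229, 0.004]
force: [-1.5, -0.4, 10.9]
finger_gap: 13.2
gripper_force: 89.7
```

```bash
python3 -c "
from h import *
s=st();print(yaw(s))"
```

```text
17.85 [532.1  62.3 172.2] f [-1.5 -0.4 10.9] t [-0.11  0.33  0.05] g 13.2 89.7
(np.float64(0.5100986377656893), array([ 0.004, -0.   , -1.   ]))
```

Emit:
step_arm(deltas=[[0,0,0,0,0,-0.01,-1],[0,0,0,0,0,-0.01,-1],[0,0,0,0,0,0,-1]])

```text
time_s: 18.15
tool_pos: [532.1, 62.3, 172.1]
ee_rot: [2.244, 2.194, 0.004]
force: [-1.0, -0.7, 11.6]
finger_gap: 12.8
gripper_force: 89.7
```

```bash
python3 -c "
from h import *
s=st();print(yaw(s))"
```

```text
18.15 [532.1  62.3 172.1] f [-1.  -0.7 11.6] t [-0.13  0.32 -0.  ] g 12.8 89.7
(np.float64(-1.2908223989751355), array([ 0.004, -0.   , -1.   ]))
```

Emit:
step_arm(deltas=[[0,0,0,0,0,-0.01,-1],[0,0,0,0,0,-0.01,-1],[0,0,0,0,0,0,-1]])

```text
time_s: 18.45
tool_pos: [532.1, 62.3, 172.1]
ee_rot: [2.278, 2.159, 0.004]
force: [-1.9, -0.6, 10.6]
finger_gap: 13.1
gripper_force: 89.7
```

```bash
python3 -c "
from h import *
s=st();print(yaw(s))"
```

```text
18.45 [532.1  62.3 172.1] f [-1.9 -0.6 10.6] t [-0.05  0.34  0.04] g 13.1 89.7
(np.float64(-3.0876508884685268), array([ 0.004, -0.   , -1.   ]))
```

Emit:
step_arm(deltas=[[0,0,0,0,0,-0.01,-1],[0,0,0,0,0,-0.01,-1],[0,0,0,0,0,0,-1]])

```text
time_s: 18.75
tool_pos: [532.1, 62.3, 172.1]
ee_rot: [2.312, 2.123, 0.004]
force: [-1.2, -0.9, 11.6]
finger_gap: 13.1
gripper_force: 89.7
```

```bash
python3 -c "
from h import *
s=st();print(yaw(s))"
```

```text
18.75 [532.1  62.3 172.1] f [-1.2 -0.9 11.6] t [-0.17  0.38  0.04] g 13.1 89.7
(np.float64(-4.888889147703555), array([ 0.004, -0.   , -1.   ]))
```

Emit:
step_arm(deltas=[[0,0,0,0,0,-0.01,-1],[0,0,0,0,0,-0.01,-1],[0,0,0,0,0,0,-1]])

```text
time_s: 19.05
tool_pos: [532.2, 62.3, 172.2]
ee_rot: [2.345, 2.086, 0.004]
force: [-0.4, -0.3, 11.6]
finger_gap: 13.0
gripper_force: 89.7
```

```bash
python3 - <<'E'
from h import *
import cv2
s=st();print(yaw(s),s["effort"].round(2))
im=robot.read_camera("side")[:,:,::-1]
cv2.imwrite("pics/c5.png",cv2.resize(im[160:235,235:335],None,fx=7,fy=7,interpolation=cv2.INTER_CUBIC))
print(w2px("side",s["tool_pos"]+[0,0,-85.3]))
E
```

```text
19.05 [532.2  62.3 172.2] f [-0.4 -0.3 11.6] t [-0.09  0.27  0.03] g 13.0 89.7
(np.float64(-6.688926354848304), array([ 0.004, -0.   , -1.   ])) [  0.18 -28.4  -25.74   0.19  -0.42   0.08]
[276.17833697 220.22285557]
```

View pics/c5.png

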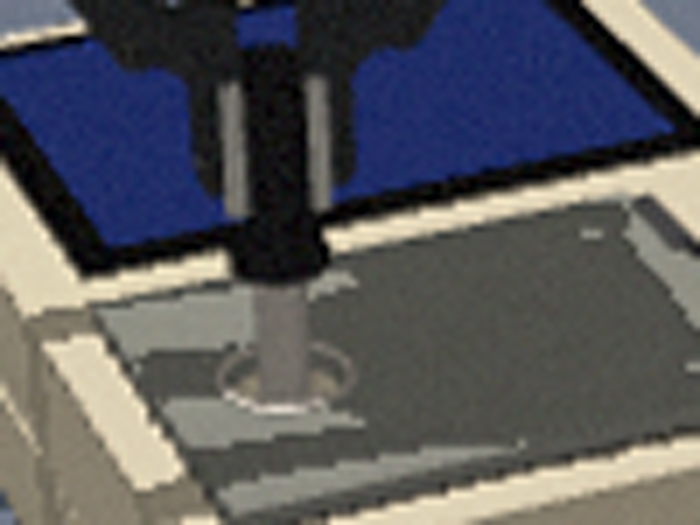

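The crop shows the handle's narrow face toward the camera, so the key turned with the gripper. The shank is centred in the hatch hole, with the stud sunk. I'll keep turning in small steps until I feel the stop.

Emit:
step_arm(deltas=[[0,0,0,0,0,-0.01,-1],[0,0,0,0,0,-0.01,-1],[0,0,0,0,0,0,-1]])

```text
time_s: 19.4
tool_pos: [532.2, 62.3, 172.1]
ee_rot: [2.377, 2.049, 0.005]
force: [-0.8, -0.5, 11.0]
finger_gap: 12.9
gripper_force: 89.7
```

```bash
python3 -c "
from h import *
s=st();print(yaw(s),s['effort'][5])"
```

```text
19.4 [532.2  62.3 172.1] f [-0.8 -0.5 11. ] t [-0.12  0.22  0.05] g 12.9 89.7
(np.float64(-8.48238324100006), array([ 0.004, -0.   , -1.   ])) 0.09460807777941227
```

Emit:
step_arm(deltas=[[0,0,0,0,0,-0.01,-1],[0,0,0,0,0,0,-1]])

```text
time_s: 19.6
tool_pos: [532.3, 62.3, 172.2]
ee_rot: [2.394, 2.03, 0.005]
force: [-1.3, -0.8, 10.3]
finger_gap: 13.0
gripper_force: 89.7
```

```bash
python3 -c "
from h import *
s=st();print(yaw(s),s['effort'][5])"
```

```text
19.6 [532.3  62.3 172.2] f [-1.3 -0.8 10.3] t [-0.13  0.24  0.05] g 13.0 89.7
(np.float64(-9.384239871318117), array([ 0.004, -0.   , -1.   ])) 0.0980336288921535
```

Emit:
step_arm(deltas=[[0,0,0,0,0,0.02,-1],[0,0,0,0,0,0,-1]])

```text
time_s: 19.8
tool_pos: [532.3, 62.3, 172.2]
ee_rot: [2.361, 2.068, 0.005]
force: [-0.6, -0.2, 11.0]
finger_gap: 12.9
gripper_force: 89.7
```

```bash
python3 -c "
from h import *
s=st();print(yaw(s),s['effort'][5])"
```

```text
19.8 [532.3  62.3 172.2] f [-0.6 -0.2 11. ] t [-0.14  0.23 -0.01] g 12.9 89.7
(np.float64(-7.548227141077021), array([ 0.004, -0.   , -1.   ])) -0.1038665953092277
```

Emit:
step_arm(deltas=[[0,0,0.05,0,0,0,-1],[0,0,0.05,0,0,0,-1],[0,0,0,0,0,0,-1]])

```text
time_s: 20.1
tool_pos: [532.3, 62.3, 173.9]
ee_rot: [2.361, 2.068, 0.005]
force: [-0.2, -0.0, 9.4]
finger_gap: 12.8
gripper_force: 89.4
```

Emit:
step_arm(deltas=[[0,0,0.05,0,0,0,-1],[0,0,0,0,0,0,-1]])

```text
time_s: 20.3
tool_pos: [532.2, 62.3, 174.7]
ee_rot: [2.361, 2.068, 0.004]
force: [-0.6, 0.5, 9.1]
finger_gap: 13.1
gripper_force: 89.4
```

Emit:
step_arm(deltas=[[0,0,0.05,0,0,0,-1],[0,0,0,0,0,0,-1]])

```text
time_s: 20.5
tool_pos: [532.2, 62.3, 175.6]
ee_rot: [2.361, 2.068, 0.004]
force: [0.1, -0.6, 9.2]
finger_gap: 13.1
gripper_force: 89.4
```

```bash
python3 -c "
from h import *
s=st();print(yaw(s),s['effort'][5])"
```

```text
20.5 [532.2  62.3 175.6] f [ 0.1 -0.6  9.2] t [-0.09  0.16 -0.01] g 13.1 89.4
(np.float64(-7.5792012006527285), array([ 0.004, -0.   , -1.   ])) 0.006606991519220173
```

Emit:
step_arm(deltas=[[0,0,0.05,0,0,0,-1],[0,0,0.05,0,0,0,-1],[0,0,0,0,0,0,-1]])

```text
time_s: 20.8
tool_pos: [532.2, 62.3, 177.4]
ee_rot: [2.361, 2.068, 0.004]
force: [-0.5, 0.2, 7.5]
finger_gap: 13.0
gripper_force: 89.2
```

Emit:
step_arm(deltas=[[0,0,0.05,0,0,0,-1],[0,0,0,0,0,0,-1]])

```text
time_s: 21.0
tool_pos: [532.2, 62.3, 178.3]
ee_rot: [2.362, 2.068, 0.004]
force: [0.3, -0.0, 7.9]
finger_gap: 12.9
gripper_force: 89.2
```

Emit:
step_arm(deltas=[[0,0,0.05,0,0,0,-1],[0,0,0,0,0,0,-1]])

```text
time_s: 21.2
tool_pos: [532.2, 62.3, 179.2]
ee_rot: [2.362, 2.068, 0.004]
force: [0.6, -0.8, 8.1]
finger_gap: 12.7
gripper_force: 89.1
```

Emit:
step_arm(deltas=[[0,0,0.05,0,0,0,-1],[0,0,0,0,0,0,-1]])

```text
time_s: 21.4
tool_pos: [532.1, 62.3, 179.5]
ee_rot: [2.362, 2.068, 0.003]
force: [1.0, -0.9, 6.5]
finger_gap: 13.1
gripper_force: 88.8
```

Emit:
step_arm(deltas=[[0,0,0.05,0,0,0,-1],[0,0,0,0,0,0,-1]])

```text
time_s: 21.6
tool_pos: [531.9, 62.3, 179.7]
ee_rot: [2.362, 2.069, 0.002]
force: [3.6, -0.4, 2.8]
finger_gap: 13.3
gripper_force: 88.4
```

Emit:
step_arm(deltas=[[0,0,0.05,0,0,0,-1],[0,0,0,0,0,0,-1]])

```text
time_s: 21.8
tool_pos: [531.7, 62.3, 179.9]
ee_rot: [2.363, 2.069, 0.001]
force: [4.1, -1.0, -1.0]
finger_gap: 13.1
gripper_force: 87.8
```

It's caught: the axial force dropped away at TCP z of about 179.5. The blade is binding sideways, so I'll relieve x and unwind the twist.

Emit:
step_arm(deltas=[[0.03,0,0,0,0,0.02,-1],[0,0,0,0,0,0,-1]])

```text
time_s: 22.0
tool_pos: [531.8, 62.4, 179.9]
ee_rot: [-2.33, -2.106, 0.001]
force: [4.5, 0.0, -1.9]
finger_gap: 13.1
gripper_force: 88.2
```

```bash
python3 -c "
from h import *
s=st();print(yaw(s))"
```

```text
22.0 [531.8  62.4 179.9] f [ 4.5  0.  -1.9] t [-0.08 -1.05  0.02] g 13.1 88.2
(np.float64(-5.778678273257623), array([-0.001, -0.   , -1.   ]))
```

Emit:
step_arm(deltas=[[0.04,0,0,0,0,0.015,-1],[0,0,0,0,0,0,-1]])

```text
time_s: 22.2
tool_pos: [532.0, 62.4, 179.9]
ee_rot: [-2.304, -2.133, 0.002]
force: [2.1, -0.0, -1.6]
finger_gap: 12.9
gripper_force: 88.0
```

Emit:
step_arm(deltas=[[0.03,0,0,0,0,0.015,-1],[0,0,0,0,0,0,-1]])

```text
time_s: 22.4
tool_pos: [532.2, 62.5, 180.2]
ee_rot: [-2.278, -2.16, 0.003]
force: [0.4, 0.0, -1.3]
finger_gap: 12.7
gripper_force: 88.1
```

```bash
python3 -c "
from h import *
s=st();print(yaw(s))"
```

```text
22.4 [532.2  62.5 180.2] f [ 0.4  0.  -1.3] t [ 0.02 -0.13  0.07] g 12.7 88.1
(np.float64(-3.0373486089278714), array([-0.003,  0.   , -1.   ]))
```

Emit:
step_arm(deltas=[[0.01,0,0,0,0,0.03,-1],[0,0,0.03,0,0,0,-1],[0,0,0,0,0,0,-1],[0,0,0,0,0,0,-1]])

```text
time_s: 22.8
tool_pos: [533.1, 62.4, 181.3]
ee_rot: [-2.229, -2.213, 0.001]
force: [0.5, -0.3, -1.1]
finger_gap: 12.7
gripper_force: 88.1
```

Emit:
step_arm(deltas=[[0,0,0.04,0,0,0.015,-1],[0,0,0,0,0,0,-1]])

```text
time_s: 23.0
tool_pos: [533.1, 62.4, 182.1]
ee_rot: [-2.201, -2.24, 0.001]
force: [-0.7, -0.1, -1.0]
finger_gap: 13.1
gripper_force: 88.1
```

```bash
python3 -c "
from h import *
s=st();print(yaw(s))"
```

```text
23.0 [533.1  62.4 182.1] f [-0.7 -0.1 -1. ] t [-0.01  0.19 -0.01] g 13.1 88.1
(np.float64(1.0048046442635714), array([-0.001,  0.   , -1.   ]))
```

Emit:
step_arm(deltas=[[0,0,0,0,0,0,-1],[0,0,0,0,0,0,-1],[0,0,0,0,0,0,-1],[0,0,0.1,0,0,0,-1],[0,0,0.1,0,0,0,-1],[0,0,0.1,0,0,0,-1],[0,0,0,0,0,0,-1]])

```text
time_s: 23.7
tool_pos: [533.9, 62.4, 188.9]
ee_rot: [2.202, 2.239, 0.002]
force: [0.3, -0.3, -0.3]
finger_gap: 12.7
gripper_force: 88.1
```

Emit:
step_arm(deltas=[[0,0,0.8,0,0,0,-1],[0,0,0.8,0,0,0,-1],[0,0,0,0,0,0,-1]])

```text
time_s: 24.0
tool_pos: [534.8, 62.4, 223.1]
ee_rot: [2.2, 2.237, 0.007]
force: [0.3, -0.1, -1.0]
finger_gap: 13.0
gripper_force: 88.2
```

```bash
python3 - <<'E'
from h import *
import cv2
s=st();print(yaw(s))
im=robot.read_camera("side")[:,:,::-1]
cv2.imwrite("pics/c6.png",cv2.resize(im[150:230,235:335],None,fx=7,fy=7,interpolation=cv2.INTER_CUBIC))
print(w2px("side",s["tool_pos"]+[0,0,-85.3]))
E
```

```text
24.0 [534.8  62.4 223.1] f [ 0.3 -0.1 -1. ] t [ 0.04  0.02 -0.01] g 13.0 88.2
(np.float64(0.9701464615951866), array([ 0.006,  0.   , -1.   ]))
[276.23680174 195.92701303]
```

View pics/c6.png

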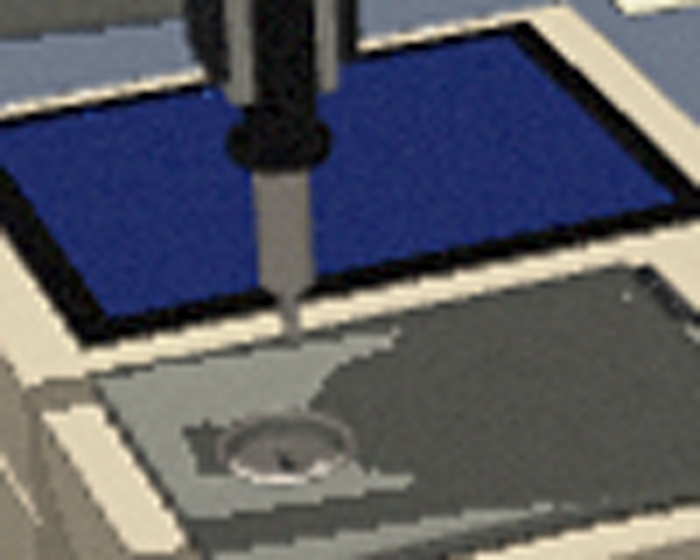

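The crop shows the stud sunk in its hole and the key clear of it. Carrying the key back to the block.

Emit:
step_arm(deltas=[[-0.195,-0.761,0,0,0.0038,0.0586,-1],[-0.195,-0.761,0,0,0,0.0586,-1],[-0.195,-0.761,0,0,0,0.0586,-1],[-0.195,-0.761,0,0,0,0.0586,-1],[-0.195,-0.761,0,0,0,0.0586,-1],[-0.195,-0.761,0,0,0,0.0586,-1],[-0.195,-0.761,0,0,0,0.0586,-1],[-0.195,-0.761,0,0,0,0.0586,-1]])

```text
time_s: 24.85
tool_pos: [501.5, -59.8, 218.8]
ee_rot: [-1.241, -2.881, 0.009]
force: [0.2, 0.2, -0.3]
finger_gap: 13.2
gripper_force: 88.1
```

Emit:
step_arm(deltas=[[-0.195,-0.761,0,0,0,0.0586,-1],[-0.195,-0.761,0,0,0,0.0586,-1],[-0.195,-0.761,0,0,0,0.0586,-1],[-0.195,-0.761,0,0,0,0.0586,-1],[-0.195,-0.761,0,0,0,0.0586,-1],[-0.195,-0.761,0,0,0,0.0586,-1],[-0.195,-0.761,0,0,0,0.0586,-1],[-0.195,-0.761,0,0,0,0.0586,-1]])

```text
time_s: 25.65
tool_pos: [470.4, -181.5, 218.8]
ee_rot: [-0.121, -3.137, 0.008]
force: [0.1, -0.4, -1.0]
finger_gap: 12.9
gripper_force: 88.1
```

Emit:
step_arm(deltas=[[0,0,-0.8,0,0,0,-1],[0,0,-0.8,0,0,0,-1],[0,0,-0.8,0,0,0,-1],[0,0,0,0,0,0,-1],[0,0,0,0,0,0,-1]])

```text
time_s: 26.15
tool_pos: [470.6, -180.9, 171.4]
ee_rot: [-0.127, -3.137, 0.008]
force: [-0.1, -0.5, -0.5]
finger_gap: 13.1
gripper_force: 88.2
```

```bash
python3 - <<'E'
from h import *
import cv2
s=st();print(yaw(s))
im=robot.read_camera("side")[:,:,::-1]
cv2.imwrite("pics/c7.png",cv2.resize(im[240:380,215:335],None,fx=4,fy=4,interpolation=cv2.INTER_CUBIC))
E
```

```text
26.15 [ 470.6 -180.9  171.4] f [-0.1 -0.5 -0.5] t [0.02 0.05 0.04] g 13.1 88.2
(np.float64(85.36126492025177), array([-0.002, -0.005, -1.   ]))
```

View pics/c7.png

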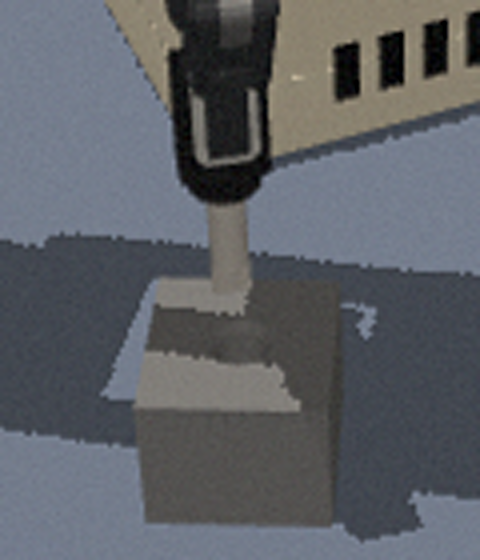

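The crop shows the blade above the block's hole, which is at crop (243,340). x is a little short, so I'll correct it and descend.

Emit:
step_arm(deltas=[[0.09,-0.015,-0.4,0.003,0,0,-1],[0,0,-0.6,0,0,0,-1],[0,0,-0.2,0,0,0,-1],[0,0,0,0,0,0,-1],[0,0,0,0,0,0,-1]])

```text
time_s: 26.7
tool_pos: [472.7, -181.4, 148.0]
ee_rot: [-0.127, -3.138, 0.002]
force: [-0.3, 0.0, -0.8]
finger_gap: 13.3
gripper_force: 88.2
```

```bash
python3 - <<'E'
from h import *
s=st();print(yaw(s))
print(w2px("side",s["tool_pos"]+[0,0,-85.3]),w2px("side",[472.4,-181.3,60]),"hole seen 275.75,325")
E
```

```text
26.7 [ 472.7 -181.4  148. ] f [-0.3  0.  -0.8] t [ 0.   -0.    0.03] g 13.3 88.2
(np.float64(85.35816112773946), array([-0.001, -0.001, -1.   ]))
[275.4724466  322.58334712] [275.33447556 323.9190526 ] hole seen 275.75,325
```

Emit:
step_arm(deltas=[[0,0,-0.15,0,0,0,-1],[0,0,-0.15,0,0,0,-1],[0,0,0,0,0,0,-1]])

```text
time_s: 27.0
tool_pos: [472.6, -181.3, 141.8]
ee_rot: [-0.127, -3.138, 0.001]
force: [0.7, -0.2, -1.5]
finger_gap: 12.9
gripper_force: 88.2
```

Emit:
step_arm(deltas=[[0,0,-0.2,0,0,0,-1],[0,0,-0.2,0,0,0,-1],[0,0,0,0,0,0,-1]])

```text
time_s: 27.3
tool_pos: [472.3, -181.2, 133.2]
ee_rot: [-0.127, -3.137, 0.001]
force: [0.2, 0.7, -1.6]
finger_gap: 13.2
gripper_force: 88.2
```

Blade in the hole freely; continuing down (the collar should seat near z≈95).

Emit:
step_arm(deltas=[[0,0,-0.3,0,0,0,-1],[0,0,-0.3,0,0,0,-1],[0,0,-0.3,0,0,0,-1],[0,0,-0.3,0,0,0,-1],[0,0,0,0,0,0,-1]])

```text
time_s: 27.8
tool_pos: [472.0, -181.0, 108.7]
ee_rot: [-0.127, -3.136, 0.0]
force: [0.0, 0.2, -0.7]
finger_gap: 12.9
gripper_force: 88.2
```

Emit:
step_arm(deltas=[[0,0,-0.2,0,0,0,-1],[0,0,-0.15,0,0,0,-1],[0,0,-0.1,0,0,0,-1],[0,0,0,0,0,0,-1]])

```text
time_s: 28.2
tool_pos: [472.6, -181.4, 100.8]
ee_rot: [-0.127, -3.138, 0.001]
force: [0.1, -0.2, -1.6]
finger_gap: 12.7
gripper_force: 88.2
```

Emit:
step_arm(deltas=[[0,0,-0.1,0,0,0,-1],[0,0,0,0,0,0,-1]])

```text
time_s: 28.4
tool_pos: [472.7, -181.4, 99.0]
ee_rot: [-0.127, -3.138, 0.002]
force: [-0.5, 0.4, -0.8]
finger_gap: 13.2
gripper_force: 88.2
```

Emit:
step_arm(deltas=[[0,0,-0.08,0,0,0,-1],[0,0,0,0,0,0,-1]])

```text
time_s: 28.6
tool_pos: [472.7, -181.4, 97.4]
ee_rot: [-0.127, -3.138, 0.002]
force: [0.2, -0.6, -0.3]
finger_gap: 12.8
gripper_force: 88.2
```

Emit:
step_arm(deltas=[[0,0,-0.06,0,0,0,-1],[0,0,0,0,0,0,-1]])

```text
time_s: 28.8
tool_pos: [472.7, -181.4, 96.2]
ee_rot: [-0.127, -3.138, 0.002]
force: [-0.8, 0.2, -1.6]
finger_gap: 13.5
gripper_force: 88.2
```

Emit:
step_arm(deltas=[[0,0,-0.03,0,0,0,-1],[0,0,0,0,0,0,-1]])

```text
time_s: 29.0
tool_pos: [472.8, -181.4, 95.7]
ee_rot: [-0.127, -3.138, 0.002]
force: [0.2, -1.1, -0.7]
finger_gap: 12.8
gripper_force: 88.2
```

Emit:
step_arm(deltas=[[0,0,-0.02,0,0,0,-1],[0,0,0,0,0,0,-0.4],[0,0,0,0,0,0,0],[0,0,0,0,0,0,1],[0,0,0,0,0,0,1],[0,0,0,0,0,0,1],[0,0,0,0,0,0,1],[0,0,0,0,0,0,1]], newtons=20)

```text
time_s: 29.8
tool_pos: [472.8, -181.4, 95.4]
ee_rot: [-0.127, -3.138, 0.002]
force: [-0.3, -0.7, 0.6]
finger_gap: 85.7
gripper_force: 0.0
```

Emit:
step_arm(deltas=[[0,0,0.4,0,0,0,1],[0,0,0.8,0,0,0,1],[0,0,0.8,0,0,0,1],[0,0,0.8,0,0,0,1],[0,0,0.8,0,0,0,1],[0,0,0.8,0,0,0,1],[0,0,0.8,0,0,0,1],[0,0,0,0,0,0,1]])

```text
time_s: 30.6
tool_pos: [474.2, -182.1, 202.9]
ee_rot: [0.127, 3.134, -0.006]
force: [0.5, 0.0, -0.4]
finger_gap: 85.3
gripper_force: 0.0
```

```bash
python3 - <<'E'
from h import *
import cv2
s=st()
im=robot.read_camera("side")[:,:,::-1]
cv2.imwrite("pics/c8.png",cv2.resize(im[180:400,200:400],None,fx=2.7,fy=2.7,interpolation=cv2.INTER_CUBIC))
E
```

```text
30.6 [ 474.2 -182.1  202.9] f [ 0.5  0.  -0.4] t [-0.01 -0.04  0.02] g 85.3 0.0
```

View pics/c8.png

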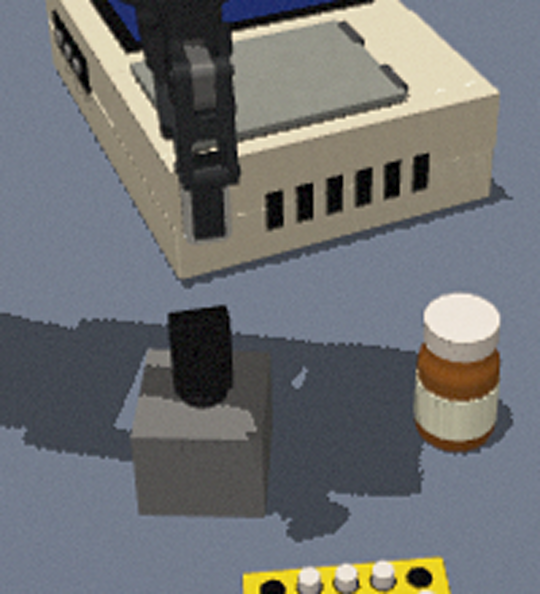

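The picture shows the key seated upright in its block, the gripper clear above it, and the bottle and rack undisturbed.

```bash
python3 -c "
from workcell import robot
print(robot.job_done())"
```

```text
the job is handed in; nothing more can be done
None
```

The job is handed in, and no verdict came back: the stud was pressed in, turned about a quarter turn and appears caught (spring force dropped off on easing, stud sat recessed afterwards), and the key stands upright in its block with the gripper clear.

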